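# Shorten the telescopic leg and pack it

## Robot

A 7-joint arm with a two-finger parallel gripper is mounted at the origin on the work surface. World frame = base frame: x ahead of the robot, y to its left, z up, the work surface at z = 0. Lengths are in m, angles in rad, forces in N, time in s.
With the tool pointing down it reaches from about 0.425 to 0.925 m from the base axis. Payload 6.8 kg.
Tool frame: the origin (TCP) lies on the front face of the gripper's body, between the roots of the fingers; the fingertips stand 73 mm ahead of it and the grasp point (between the pads) lies 54 mm ahead of it (env.nose_length is the distance from the TCP to the fingertips, in m); z points along the fingers, y is the direction in which the jaws open and shut (so a half turn about z gives the same grasp; the last joint's range is limited). The gripper opens to 85 mm and grips with 20 to 120 N. Pads are 22 mm wide; open, the fingers measure 114 mm over their backs; the gripper's body (76 mm by 85 mm) begins 54 mm behind the grasp point. The pads swing forward as they close: fully open they stand 13 mm farther back than shut.
Start: joints at [1.091, 0.477, 0.022, 1.555, -0.011, 1.109, -0.083], TCP at [0.245, -0.629, 0.304] pointing down, gripper open.
Joint ranges: [-2.96, 2.96], [-0.34, 2.1], [-1.41, 1.46], [0.24, 2.44], [-1.37, 4.51], [0.17, 1.92], [-2.96, 2.96]. Speed limits (rad/s): [2.39, 2.39, 3.14, 3.14, 3.14, 3.14, 3.14].

## Interface

Orientations are given as a unit quaternion [w, x, y, z].
In Python, from cell import env, kin, camera, calibration, job gives the robot as it stands. The module is installed in compiled form; this text tells all that it offers. Calls block until the motion is done:
- env.reach(position, orientation): joint-space move of the TCP to a pose.
- env.movel(position, velocity=0.15, rot=None, stop_force=None): straight line of the TCP; rot=None keeps the orientation; velocity is the mean speed in m/s. With stop_force (N) it stops when the force on the tool has changed by that much, and returns True; else False.
- env.goto_joints(angles): joint-space move.
- env.grip(opening, f_grip=None): finger opening in m; f_grip is the grip in N (None keeps the last); returns when the fingers have stopped.
- env.dwell(seconds).
- kin.inverse_kinematics(position, orientation): joint angles nearest the present ones, or None.
- env.get_state(): the state.
- camera(name): name is "scene" or "top" or "wrist"; returns (picture, depth): 480x640x3 uint8, blue, green, red; 480x640 float32, m along the optical axis (not along the pixel's ray), 0 where there is no reading.
- calibration(name): a dict with "fx", "fy", "cx", "cy" (pixels), "k1" (the pictures are not rectified: a ray, as slopes to the right and down, at radius r is drawn at 1 + k1 r^2 times it, then the intrinsics apply), "rvec" (rotation vector, rad) and "tvec" (3), from world to camera coordinates, as OpenCV has them. Camera axes: x right, y down, z forward; pixel columns grow to the right and rows downward; lengths in m; the calibration is good to about 2 mm. A picture is of the moment at which its call begins: read the wrist's pose just before it. calibration takes no time and is no camera call; for the wrist camera it gives the pose at the moment of the call.
A pose or a line that the arm cannot do raises env.PlanningError and nothing moves.
- job.job_done(): hands the job in, once; it reports no verdict.
The state is a dict: "time": time; "qpos": joint angles; "joint_velocities": joint speeds; "joint_torque": joint torques, N m; "tcp_pos": TCP position; "orientation": TCP orientation; "force": force on the tool from outside, world axes, zero at the start; "torque": the same for the moment, N m; "opening": finger opening in m.
Only numpy, scipy, OpenCV 4.12 (cv2) and the standard library are available. Lean on these libraries where they do the work, as an engineer would, in place of code of your own. Each camera call takes 0.05 s, during which the arm holds its last target.

## Task

This telescopic leg is one hole too long for its carton: press in the brass button and slide the blue sleeve towards the foot until the button springs fully out of the next hole (the batten is there to brace the black foot against). Be gentle: no hard squeezing or ramming. Then lay it down flat in the carton beside its twin, without dropping it, and leave the twin and the other things alone.

Things in the scene. Friction and masses are not known exactly. Their poses are not given: they have to be found in the camera images.
- board: plywood board fixed to the bench, 400 x 130 mm, 15 mm thick (its top is 15 mm above the origin), with a batten across its +x end. Origin: centre of the underside; x along the board towards the batten, z up
- batten: dark wooden batten fixed on the board's +x end, 30 mm thick, 130 mm wide, 45 mm high. Origin: foot of the face that looks to the board's -x, midway, on the board's top; same axes as the board. The leg's foot is 4 to 32 mm short of this face at the start and slides up to it when the leg is pushed (2 to 5 N on the board, more if pressed down). Never push the foot on it with over 20 N
- leg: the telescopic support leg, loose, 0.45 to 0.65 kg, lying on the board: a zinc inner tube 25 mm square with a 60 x 60 mm black plastic foot, inside a blue sleeve 30 mm square with a 60 x 60 mm dark flange. Origin: on the underside (lower edges of foot and flange), straight below the button; x along the tube towards the foot, z up. The tube's axis is at z = 30 mm
- leg_axis (a point): point on the leg's tube axis beside the button, 30 mm above the leg's origin. From here the foot's end face is 144 mm on towards +x and the flange's outer face 166 mm towards -x, less as far as the sleeve has slid. The shortened leg's centre of mass is near +10 mm
- leg_sleeve (a joint): how far the blue sleeve has slid towards the foot, m: 0 at the start. The next hole comes somewhere between 0.036 and 0.060 (the spacing differs from leg to leg and is not known here), the one after 0.040 later (too short). 2 mm of play in a hole. The bare sleeve drags with 2 N; 7 to 12 N drive the pressed button under the hole's edge, then it rubs a little; at the next hole it springs out and the sleeve stops dead
- leg_button (a joint): brass snap button of the inner tube, 10 mm across, domed, at axis height on the leg's -y side. Value: how far it is pressed in, m: 0 = out (6.5 mm proud of the sleeve), 0.0065 = flush, 0.008 = under the wall. Spring: 2.4 N out, 4.4 N flush. Pinching the sleeve across its y sides at the button (15 to 30 N; over 40 N dents the tube) presses it flush and holds the sleeve for pushing
- sleeve_mid (a point): point on the tube axis halfway along the blue sleeve, which is 180 mm long; the first hole is 70 mm, the sleeve's open end 90 mm from it towards the foot, the flange's outer face 96 mm the other way. The holes, 12 mm across, are in the leg's -y face
- carton: open cardboard carton fixed to the bench, inside 290 x 200 mm, walls 4 mm thick and 55 mm high, floor 4 mm thick. Origin: centre of the underside; x along its length, y towards the half where the twin lies; the free half is the -y one (centre about y = -50 mm). The leg lies in it lengthwise, either way round; the tube's axis is then 34 mm above the origin
- leg_packed: the twin leg, already shortened and packed (262 mm long, same frame as the leg), loose, lying lengthwise in the carton's +y half, its axis about 50 mm from the middle. Leave alone
- chuck: three-jaw lathe chuck, 160 mm across, 105 mm high, 7.5 kg, left of the work; origin under its centre. Leave alone
- chuck_key: T-handled chuck key, 120 x 110 mm, lying at the near left. Leave alone
- blue_box: blue and white box, 140 x 170 x 120 mm, on the right. Leave alone
- red_box: white and red box, 110 x 110 x 90 mm, on the right. Leave alone
- bearing_box: small cardboard box, 60 x 60 x 30 mm, beyond the work. Leave alone
- tape_roll: roll of brown packing tape lying flat, 104 mm across, 48 mm high, on the left. Leave alone

How it is judged:
On the way:
1. the sleeve has been slid to its next hole (33 to 64 mm along) with the button sprung out through it (less than 2 mm pressed) (value of joint leg_sleeve between 0.033 and 0.064 m and value of joint leg_button below 0.002 m), for 0.2 s.
At the end, for the whole second after the job is handed in: The sleeve sits at its next hole (33 to 64 mm along) with the button out (under 2 mm pressed), and the leg lies at rest, flat on the carton's floor (axis under 42 mm above the carton's underside at both points), lengthwise in the free half, released (all of step 1 and x of leg_axis in the frame of carton between -0.042 and 0.042 m and y of leg_axis in the frame of carton between -0.1 and 0.005 m and z of leg_axis in the frame of carton between 0.02 and 0.042 m and z of sleeve_mid in the frame of carton below 0.042 m and angle between the x axis of leg and the x axis of carton, either way round below 0.15 rad and linear speed of leg below 0.02 m/s); the robot touches nothing.
It fails at once if the sleeve is pushed past its next hole (more than 68 mm along) (value of joint leg_sleeve above 0.068 m).
It fails at once if the foot is pushed against the batten too hard (over 20 N) (contact force between leg and batten above 20 N).
It fails at once if the leg is squeezed or pushed too hard by the fingers (over 90 N, both fingers together) (contact force between the fingers and leg above 90 N).
It fails at once if the leg is dropped (falls at over 0.45 m/s with no finger on it, a fall of about 10 mm) or pressed on the carton with over 60 N ((linear speed of leg above 0.45 m/s and contact force between the fingers and leg below 0.5 N) or contact force between leg and carton above 60 N).
It fails at once if the packed twin or another loose thing on the bench is moved by over 20 mm (distance of any of leg_packed, chuck, chuck_key, blue_box, red_box, bearing_box, tape_roll from where it was at the start of the episode above 0.02 m).
It also fails if it takes over 61 s, if anything falls off the work surface, if the arm or the gripper's body presses on something with over 40 N, if the wrist force passes 120 N, or if a joint passes its speed limit or range.

## Working session

There is one attempt and no reset: what is moved stays moved. The work goes in short steps, each a Python script; the robot and the scene stay as the last script left them, time stands still between calls to the robot, and variables do not carry over. Pictures are saved under pics/ and viewed, and the job is handed in when it is done.

```bash
ls; mkdir -p pics
python3 - <<'E'
from cell import env, kin, camera, calibration, job
import cv2
s=env.get_state();print(s)
for n in("scene","top","wrist"):
    p,d=camera(n);cv2.imwrite(f"pics/{n}0.png",p);import numpy as np;np.save(f"pics/{n}0.npy",d)
    print(n,calibration(n))
E
```

```text
pics
{'time': 0.0, 'qpos': array([ 1.09088645,  0.4777787 ,  0.0223496 ,  1.55644559, -0.01151352,
        1.10925792, -0.0830951 ]), 'joint_velocities': array([ 1.71345909e-04,  1.21921218e-03, -4.61780177e-04,  3.69582445e-04,
       -3.83370273e-04,  5.50164412e-04,  7.91853009e-05]), 'joint_torque': array([ 5.22937826e-04, -5.96461916e+01,  1.60831857e+00, -2.81188613e+01,
        1.25499425e-02,  9.36389377e-03,  3.54763677e-05]), 'tcp_pos': array([ 0.2450602 , -0.62846382,  0.30294259]), 'orientation': array([-8.52107357e-04,  9.82767920e-01,  1.84841664e-01, -2.22513486e-04]), 'force': array([ 0.93850226, -0.37837937, -0.34041708]), 'torque': array([-0.06390715, -0.05379917, -0.0110497 ]), 'opening': 0.08557848001342291}
scene {'fx': 564.1268103555159, 'fy': 564.1268103555159, 'cx': 313.6255470611109, 'cy': 247.1078843294317, 'k1': -0.1666133548772476, 'rvec': array([ 1.45346207,  2.26680733, -0.73845143]), 'tvec': array([ 0.2583808 , -0.33943405,  2.00070239])}
top {'fx': 447.3950555202734, 'fy': 447.3950555202734, 'cx': 328.144599490211, 'cy': 236.33135397488044, 'k1': -0.07692903836402619, 'rvec': array([ 2.17666641, -2.15476387,  0.12223207]), 'tvec': array([-0.03218127,  0.56568183,  1.0439576 ])}
wrist {'fx': 359.5830646741972, 'fy': 359.5830646741972, 'cx': 314.5297317315557, 'cy': 245.15272065040668, 'k1': -0.07311630869462143, 'rvec': array([-2.40180059,  1.64135053,  0.22451346]), 'tvec': array([-0.67511652, -0.03496905,  0.37742065])}
```

View pics/scene0.png

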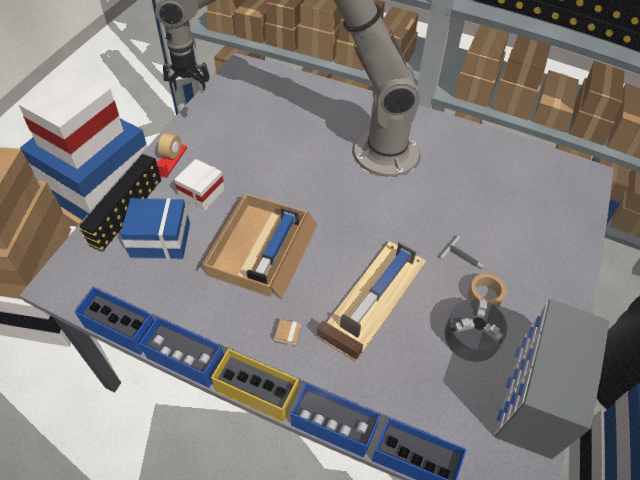

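View pics/top0.png

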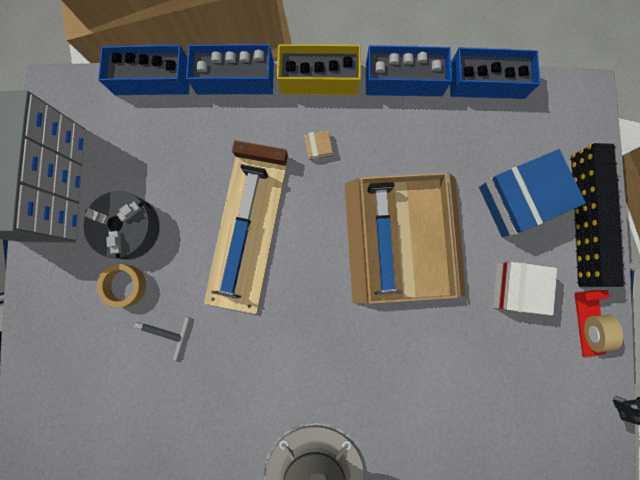

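View pics/wrist0.png

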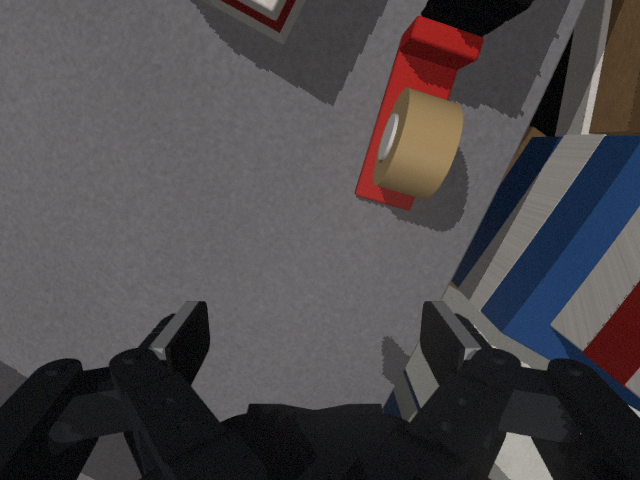

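The top view shows the leg on its board, with the blue sleeve around px (235,258) and the foot at (255,172). The carton is centred near (407,240), with the twin in its left half. The free half is on the right. Next I'll measure.

```bash
cat > h.py <<'E'
from cell import env, kin, camera, calibration, job
import cv2, numpy as np
from scipy.spatial.transform import Rotation as R
def rays(c,uv):
    K=np.array([[c['fx'],0,c['cx']],[0,c['fy'],c['cy']],[0,0,1]])
    p=cv2.undistortPoints(np.array(uv,float).reshape(-1,1,2),K,np.array([c['k1'],0,0,0.]))[:,0]
    return np.c_[p,np.ones(len(p))]
def onplane(c,uv,z):
    r=rays(c,uv);M=cv2.Rodrigues(np.array(c['rvec']))[0];o=-M.T@c['tvec'];d=r@M
    return o+d*((z-o[2])/d[:,2])[:,None]
def pix(c,P):
    K=np.array([[c['fx'],0,c['cx']],[0,c['fy'],c['cy']],[0,0,1]])
    return cv2.projectPoints(np.array(P,float).reshape(-1,1,3),c['rvec'],c['tvec'],K,np.array([c['k1'],0,0,0.]))[0][:,0]
def quat(yaw): # tool down, tool y axis at yaw+90deg (jaws across a leg whose x is at yaw)
    q=(R.from_euler('z',yaw)*R.from_euler('x',np.pi)).as_quat()
    return np.array([q[3],q[0],q[1],q[2]])
E
python3 - <<'E'
from h import *
c=calibration("top");p=cv2.imread("pics/top0.png");hsv=cv2.cvtColor(p,cv2.COLOR_BGR2HSV)
blue=cv2.inRange(hsv,(100,110,40),(125,255,255))
for nm,(x0,x1,y0,y1),z in (("leg",(205,300,170,305),.06),("twin",(365,400,180,305),.049)):
    m=np.zeros_like(blue);m[y0:y1,x0:x1]=blue[y0:y1,x0:x1]
    ys,xs=np.nonzero(m);rc=cv2.minAreaRect(np.c_[xs,ys].astype(np.float32));b=cv2.boxPoints(rc)
    w=onplane(c,b,z);print(nm,rc,len(xs));print(w.round(4))
    ctr=w.mean(0);_,_,v=np.linalg.svd(onplane(c,np.c_[xs,ys],z)[:,:2]-ctr[:2],full_matrices=False);print(ctr,np.degrees(np.arctan2(v[0,1],v[0,0])))
for (x0,y0,x1,y1) in ((200,130,320,320),(335,165,475,310)):
    cv2.imwrite(f"pics/crop_{x0}.png",cv2.resize(p[y0:y1,x0:x1],None,fx=4 if x0<300 else 4,fy=3.1 if x0<300 else 4,interpolation=cv2.INTER_CUBIC))
E
```

```text
leg ((234.46563720703125, 255.65130615234375), (13.518885612487793, 73.13496398925781), 12.804265975952148) 955
[[0.4354 0.2237 0.06  ]
 [0.6028 0.1911 0.06  ]
 [0.596  0.1597 0.06  ]
 [0.4289 0.1927 0.06  ]]
[0.5157984  0.19182407 0.06      ] 169.21788372048505
twin ((385.14996337890625, 252.94998168945312), (72.17141723632812, 13.03840446472168), 85.60128784179688) 932
[[ 0.6103 -0.1395  0.049 ]
 [ 0.6131 -0.1705  0.049 ]
 [ 0.4429 -0.1828  0.049 ]
 [ 0.4404 -0.1523  0.049 ]]
[ 0.52665962 -0.16125149  0.049     ] -176.04113939800814
```

View pics/crop_335.png

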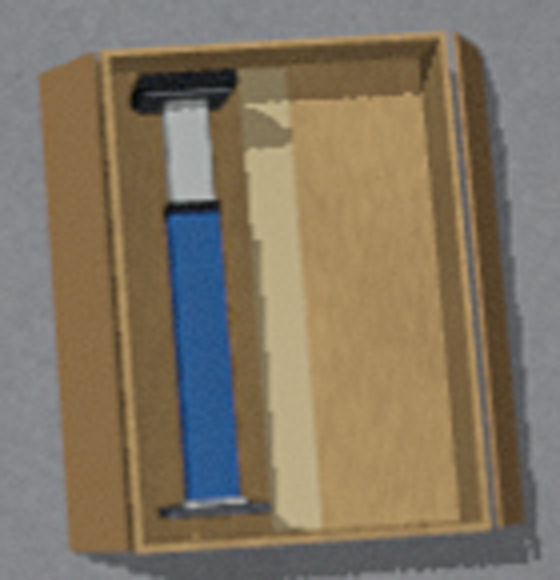

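View pics/crop_200.png

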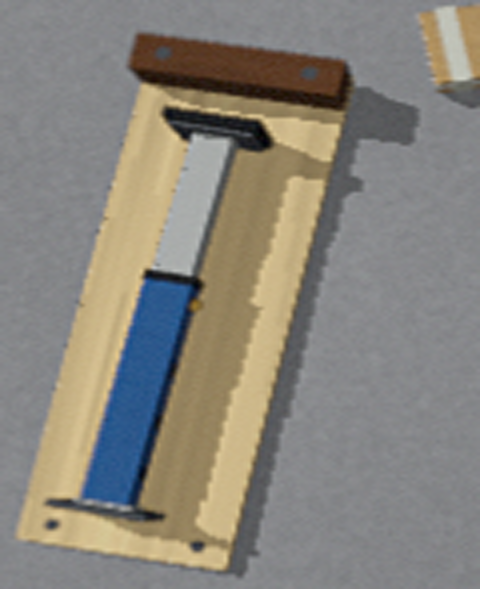

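The button is visible at about (248.8, 228.4) in the top image, next to the black collar on the sleeve.

Run:
```python
from h import *
c=calibration("top")
b=onplane(c,[[248.75,228.4]],.045)[0];print("button",b)
T=np.array([[105,52],[445,35],[490,528],[137,548]])/4+[335,165]
w=onplane(c,T,.055);print(w.round(4),w.mean(0),np.linalg.norm(np.diff(w,axis=0),axis=1))
e=(w[0]-w[3])+(w[1]-w[2]);print("carton yaw",np.degrees(np.arctan2(e[1],e[0])))
yaw=np.radians(-11)
ax=np.array([np.cos(yaw),np.sin(yaw)]);nl=np.array([-ax[1],ax[0]])
P=np.r_[b[:2]+nl*.018,.23]
print(kin.inverse_kinematics(P,quat(yaw)))
print(kin.inverse_kinematics(P,quat(yaw+np.pi)))
```

```text
button [0.58152149 0.16284963 0.045     ]
[[ 0.7044 -0.1041  0.055 ]
 [ 0.7178 -0.3091  0.055 ]
 [ 0.4239 -0.3299  0.055 ]
 [ 0.4112 -0.1232  0.055 ]] [ 0.56429848 -0.21658332  0.055     ] [0.20537563 0.29459561 0.20709859]
carton yaw 3.898244730972522
[-0.01525454  0.50312967 -0.51690714  1.75310118  0.2945089   0.9630013
 -2.41161444]
[ 0.24035875  0.61530587 -0.8988793   1.73596793  0.54424965  1.060219
  0.5330465 ]
```

Run:
```python
from h import *
yaw=np.radians(-11)
ax=np.array([np.cos(yaw),np.sin(yaw)]);nl=np.array([-ax[1],ax[0]])
P=np.r_[np.array([.5815,.1628])+nl*.018,.25]
env.reach(P,quat(yaw+np.pi))
env.dwell(.3)
c=calibration("wrist");M=cv2.Rodrigues(np.array(c['rvec']))[0];print("cam",-M.T@c['tvec'],M[2])
p,d=camera("wrist");cv2.imwrite("pics/w1.png",p);np.save("pics/w1.npy",d)
import pickle;pickle.dump(c,open("pics/w1.pkl","wb"))
s=env.get_state();print(s['time'],s['tcp_pos'],s['force'],s['qpos'])
```

```text
cam [0.51789345 0.19270009 0.31966839] [ 0.26479336 -0.05228013 -0.96288694]
3.5833 [0.5849676  0.18038025 0.24999496] [ 0.10194702  0.37748093 -0.79721082] [ 0.25825671  0.59906779 -0.9253237   1.71852233  0.53107632  1.09612579
  0.54319817]
```

View pics/w1.png

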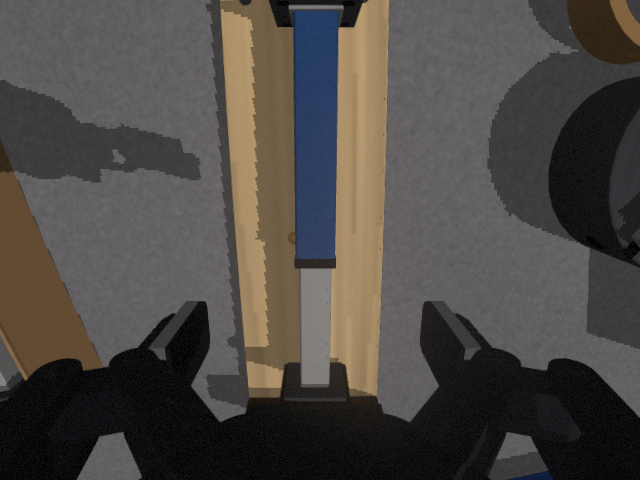

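The wrist view shows the sleeve from (294–338, 10) to (296–335, 262), with the collar at row 263. The button is at about (293,238).

Run:
```python
from h import *
import pickle
c=pickle.load(open("pics/w1.pkl","rb"));p=cv2.imread("pics/w1.png");hsv=cv2.cvtColor(p,cv2.COLOR_BGR2HSV)
blue=cv2.inRange(hsv,(100,110,30),(125,255,255))
L=[];Rr=[]
for r in range(20,250,5):
    xs=np.nonzero(blue[r,250:380])[0]+250;L.append((xs.min()-.5,r));Rr.append((xs.max()+.5,r))
wl=onplane(c,L,.06);wr=onplane(c,Rr,.06)
for w in(wl,wr):
    f=np.polyfit(w[:,0],w[:,1],1);print(f,np.degrees(np.arctan(f[0])))
mid=(wl+wr)/2;f=np.polyfit(mid[:,0],mid[:,1],1);print("mid",f,np.degrees(np.arctan(f[0])),"width",np.linalg.norm(wl-wr,axis=1).mean())
col=[np.nonzero(blue[200:300,x])[0].max()+200.5 for x in range(302,330,3)];print(col)
print("blue end",onplane(c,[[315.5,np.median(col)]],.06), "collar end",onplane(c,[[315.5,267.5]],.06))
# button colour
m=cv2.inRange(hsv,(12,90,60),(28,255,255));
cv2.imwrite("pics/w1c.png",cv2.resize(p[210:290,270:350],None,fx=7,fy=7,interpolation=cv2.INTER_CUBIC))
print("button",onplane(c,[[292.5,238.3]],.045))
```

```text
[-0.19224768  0.27811262] -10.882211330881583
[-0.19559965  0.30890377] -11.067304077678166
mid [-0.19392502  0.29350432] -10.97486156022044 width 0.028545711979029352
[np.float64(257.5), np.float64(257.5), np.float64(257.5), np.float64(257.5), np.float64(257.5), np.float64(257.5), np.float64(257.5), np.float64(257.5), np.float64(257.5), np.float64(257.5)]
blue end [[0.59897466 0.17746623 0.06      ]] collar end [[0.60683626 0.17594127 0.06      ]]
button [[0.58459238 0.16179157 0.045     ]]
```

View pics/w1c.png

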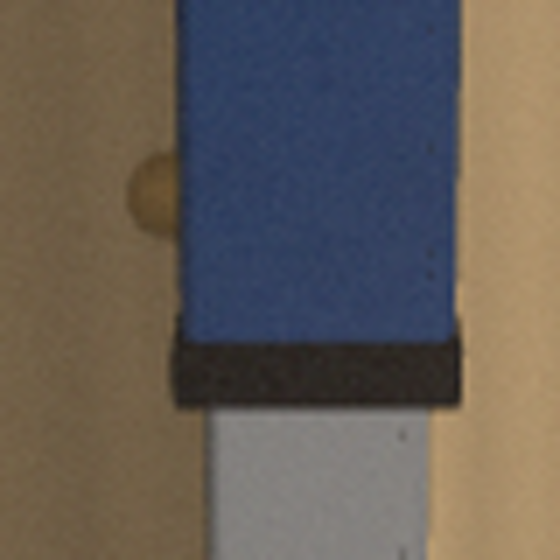

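```bash
cat >> h.py <<'E'
YAW=np.radians(-10.97)
AX=np.array([np.cos(YAW),np.sin(YAW),0]);NL=np.array([-AX[1],AX[0],0])
Q=quat(YAW+np.pi)
BTN=np.array([.5877,.1797,.045])
def st(t=''):
    s=env.get_state();print(t,round(s['time'],2),'tcp',s['tcp_pos'].round(4),'F',s['force'].round(2),'axF',round(float(s['force']@AX),2),'open',round(s['opening'],4));return s
E
python3 - <<'E'
from h import *
P=BTN-.002*AX;P[2]=.25
env.movel(P,velocity=.1,rot=Q)
P[2]=.098
print(env.movel(P,velocity=.12,stop_force=8));st('down')
env.grip(.0,25);s=st('grip')
p,d=camera("wrist");cv2.imwrite("pics/w2.png",p)
p,d=camera("top");cv2.imwrite("pics/t2.png",p)
E
```

```text
False
down 5.25 tcp [0.5862 0.1803 0.0988] F [-0.1  -0.24 -0.15] axF -0.05 open 0.0854
grip 5.79 tcp [0.586  0.18   0.0984] F [-0.8  -1.14  4.68] axF -0.57 open 0.0298
```

View pics/w2.png

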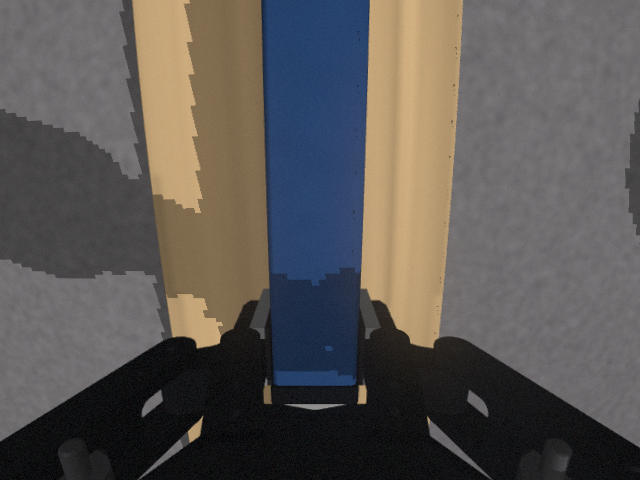

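The pinch reads 29.8 mm opening, so the button is flush. Now I'll slide the leg gently to the batten.

Run:
```python
from h import *
P0=BTN-.002*AX;P0[2]=.0983
P=P0+.034*AX
print(env.movel(P,velocity=.02,stop_force=8));s=st('A');print((s['tcp_pos']-P0)@AX)
```

```text
False
A 7.74 tcp [0.6173 0.175  0.0984] F [-6.46 -0.33  7.18] axF -6.28 open 0.0297
0.03191050446570107
```

Run:
```python
from h import *
p,d=camera("scene");cv2.imwrite("pics/s3.png",cv2.resize(p[220:370,300:450],None,fx=4,fy=4,interpolation=cv2.INTER_CUBIC))
p,d=camera("wrist");cv2.imwrite("pics/w3.png",p)
```

```text
(no output)
```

View pics/s3.png

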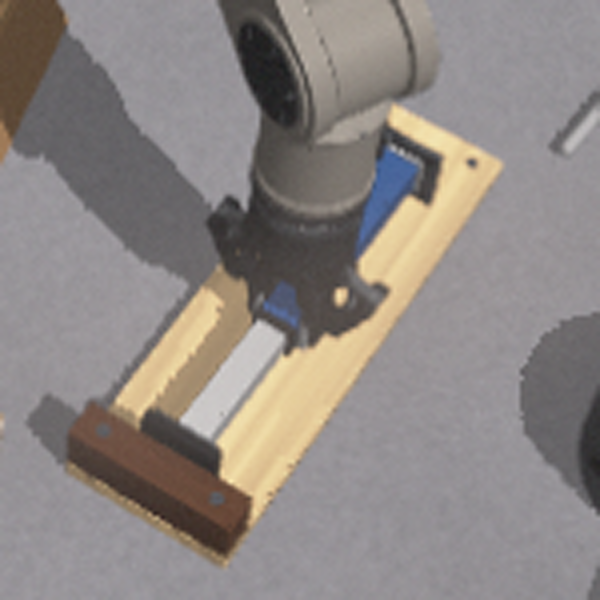

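View pics/w3.png

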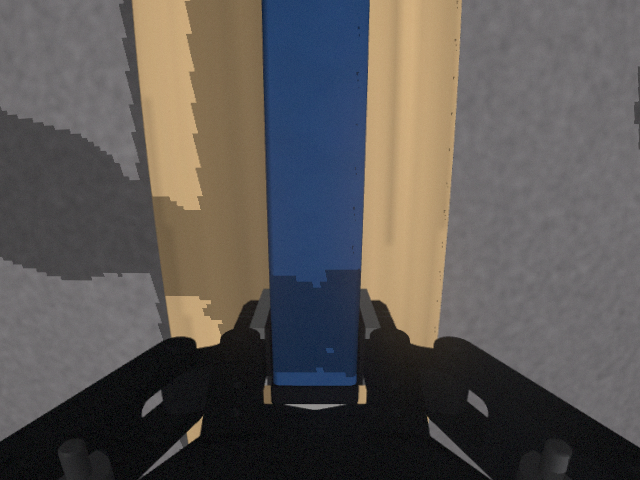

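Run:
```python
from h import *
P0=BTN-.002*AX;P0[2]=.0983
s=env.get_state();P=s['tcp_pos'].copy();P[2]+=.001
env.movel(P,velocity=.02);s=st('raised');b=s['force']@AX
lim=9.5
for i in range(1):
    r=env.movel(P0+.098*AX+[0,0,.001],velocity=.014,stop_force=15+b+.0 if b<-4 else 12)
    s=st(f'B {r}');print((s['tcp_pos']-P0)@AX)
```

```text
raised 8.12 tcp [0.6168 0.1746 0.0985] F [-0.09  0.07 -4.84] axF -0.1 open 0.0292
B True 11.38 tcp [0.6665 0.1645 0.0984] F [1.15 0.18 2.46] axF 1.09 open 0.0299
0.08227237512979593
```

Run:
```python
from h import *
p,d=camera("scene");cv2.imwrite("pics/s4.png",cv2.resize(p[220:370,300:450],None,fx=4,fy=4,interpolation=cv2.INTER_CUBIC))
p,d=camera("wrist");cv2.imwrite("pics/w4.png",p)
p,d=camera("top");cv2.imwrite("pics/t4.png",cv2.resize(p[130:320,200:320],None,fx=4,fy=3.1,interpolation=cv2.INTER_CUBIC))
```

```text
(no output)
```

View pics/s4.png

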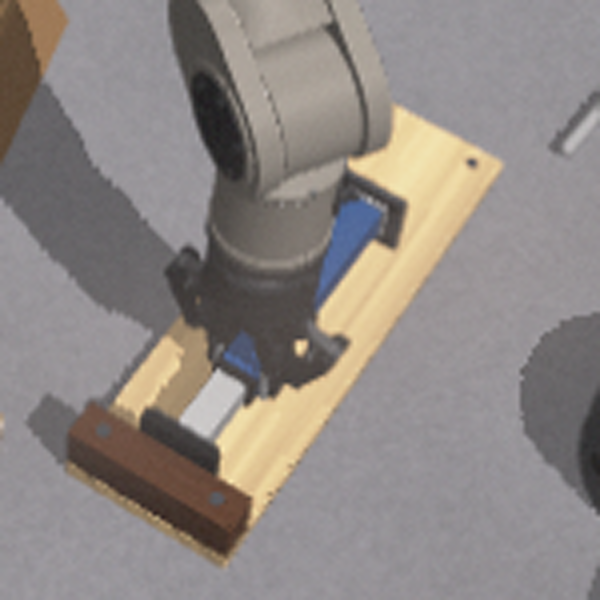

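View pics/w4.png

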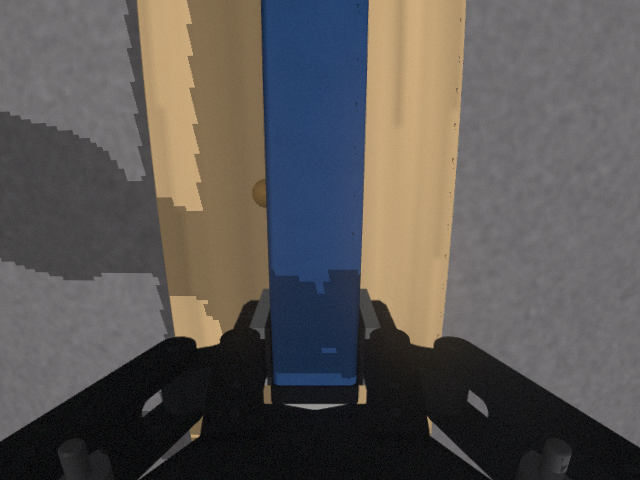

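The sleeve has slid and the button has sprung out, visible at (260,192) in the wrist view. I'll locate it, then re-grip 18 mm towards the foot from it, near the centre of mass and clear of the button.

Run:
```python
from h import *
c=calibration("wrist")
b=onplane(c,[[259,192.5]],.045)[0];s=env.get_state()
sep=(s['tcp_pos']-b)@AX;print(b,"tcp ahead of button",sep,"slide",sep+.002)
G=b+NL*((s['tcp_pos']-b)@NL)+.018*AX
env.grip(.055);st('open')
G[2]=.0985
env.movel(G,velocity=.06);st('at')
env.grip(0,30);st('grip')
p,d=camera("wrist");cv2.imwrite("pics/w5.png",p)
np.save("pics/btn.npy",np.r_[b,sep])
```

```text
[0.61095483 0.15492514 0.045     ] tcp ahead of button 0.05269549954026777 slide 0.05469549954026777
open 11.89 tcp [0.6645 0.1642 0.0966] F [ 0.33 -0.25 -0.5 ] axF 0.37 open 0.0548
at 12.59 tcp [0.6326 0.1709 0.0987] F [1.17 0.68 0.32] axF 1.02 open 0.055
grip 12.93 tcp [0.6328 0.1711 0.0986] F [ 1.29  0.81 -0.18] axF 1.11 open 0.0298
```

View pics/w5.png

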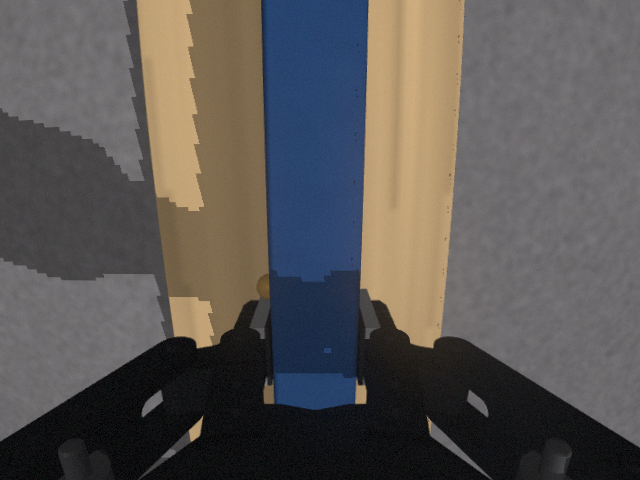

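```bash
cat >> h.py <<'E'
CY=np.radians(3.9);CC=np.array([.5643,-.2166,0]);CX=np.array([np.cos(CY),np.sin(CY),0]);CN=np.array([-CX[1],CX[0],0]);QC=quat(CY+np.pi)
E
python3 - <<'E'
from h import *
s=env.get_state();P=s['tcp_pos'].copy()
P[2]=.115;env.movel(P,velocity=.04);st('lift1')
P[2]=.22;env.movel(P,velocity=.08);st('lift2')
p,d=camera("scene");cv2.imwrite("pics/s6.png",cv2.resize(p[170:370,250:450],None,fx=3,fy=3,interpolation=cv2.INTER_CUBIC))
p,d=camera("wrist");cv2.imwrite("pics/w6.png",p)
E
```

```text
lift1 13.54 tcp [0.6328 0.171  0.1151] F [-0.92 -0.71 -5.68] axF -0.77 open 0.0298
lift2 15.01 tcp [0.6326 0.1709 0.2193] F [-0.65 -0.53 -4.53] axF -0.54 open 0.0296
```

View pics/s6.png

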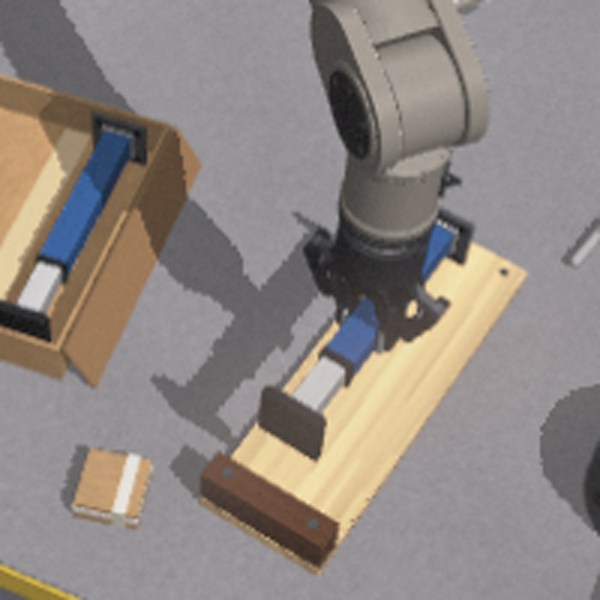

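View pics/w6.png

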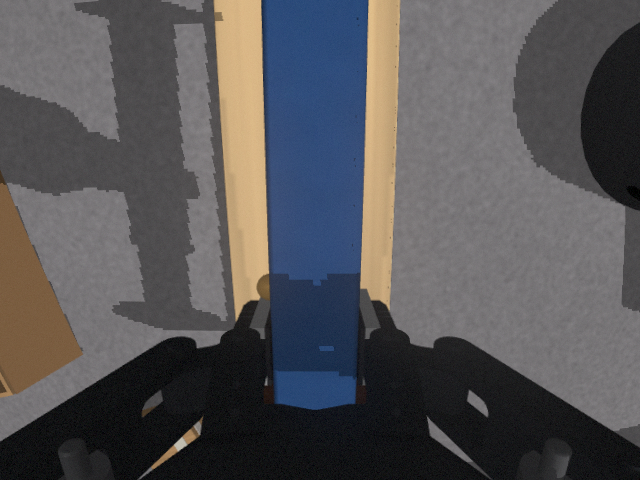

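The leg is lifted and level, and the button is still out at (265,287).

Run:
```python
from h import *
T=CC+.002*CX-.052*CN;T[2]=.22
try:
    env.movel(T,velocity=.15,rot=QC)
except env.PlanningError as e:
    print('plan',e);env.reach(T,QC)
st('over')
p,d=camera("top");cv2.imwrite("pics/t7.png",cv2.resize(p[140:330,320:500],None,fx=3.1,fy=3.1,interpolation=cv2.INTER_CUBIC))
p,d=camera("wrist");cv2.imwrite("pics/w7.png",p)
```

```text
over 18.22 tcp [ 0.57   -0.2677  0.2201] F [ 0.22  0.22 -4.99] axF 0.17 open 0.0298
```

View pics/t7.png

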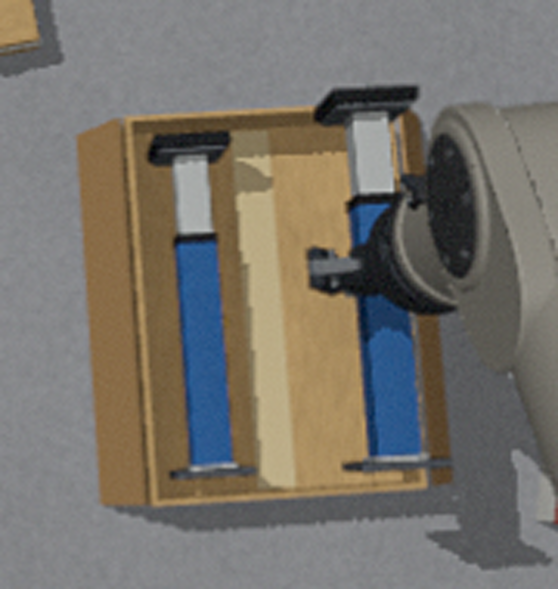

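View pics/w7.png

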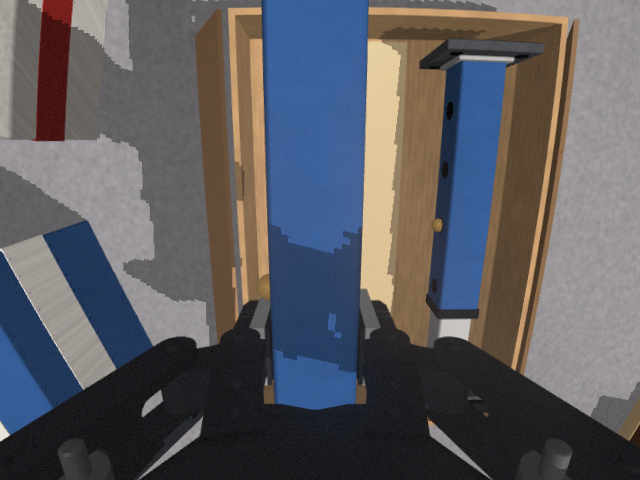

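Run:
```python
from h import *
c=calibration("top")
U=np.array([[337,89],[418,86],[352,469],[447,463]])/3.1+[320,140]
for z in (.196,):
    w=onplane(c,U,z)-CC;print(np.c_[w@CX,w@CN].round(4))
```

```text
[[ 0.1257 -0.026 ]
 [ 0.1249 -0.0812]
 [-0.1273 -0.0147]
 [-0.1273 -0.0776]]
```

The held leg spans x = ±0.126 m and y = -0.02 to -0.08 m in the carton frame, so it is well inside. Lowering it now.

Run:
```python
from h import *
T=CC+.002*CX-.053*CN
T[2]=.105;print(env.movel(T,velocity=.08,stop_force=12));st('low')
T[2]=.083;print(env.movel(T,velocity=.015,stop_force=4));st('touch')
p,d=camera("top");cv2.imwrite("pics/t8.png",cv2.resize(p[140:330,320:500],None,fx=3.1,fy=3.1,interpolation=cv2.INTER_CUBIC))
```

```text
False
low 19.91 tcp [ 0.5702 -0.2694  0.1056] F [-0.13 -0.11 -4.37] axF -0.11 open 0.03
True
touch 20.98 tcp [ 0.5701 -0.2693  0.0875] F [0.01 0.06 5.7 ] axF 0.0 open 0.0297
```

View pics/t8.png

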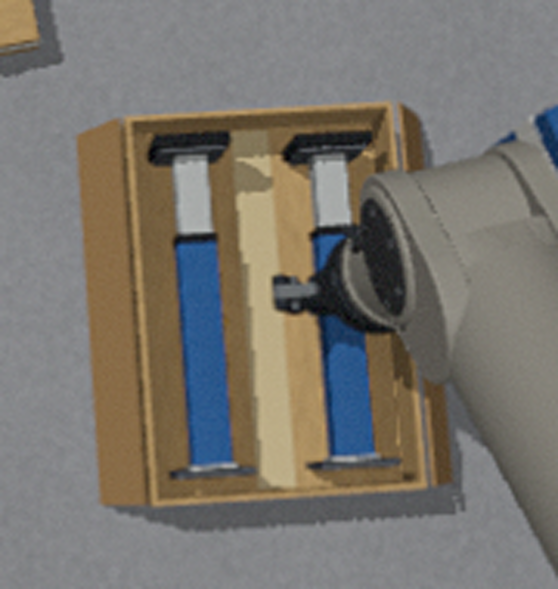

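Contact came at TCP z 0.0875, as predicted, and the leg lies flat beside the twin. Now I'll release and retreat.

Run:
```python
from h import *
env.grip(.055);s=st('open')
P=s['tcp_pos'].copy();P[2]=.13;env.movel(P,velocity=.06);P[2]=.30;env.movel(P,velocity=.15);st('up')
p,d=camera("wrist");cv2.imwrite("pics/w9.png",p)
P=np.array([.45,-.02,.32]);env.movel(P,velocity=.2);st('away')
p,d=camera("top");cv2.imwrite("pics/t9.png",p)
```

```text
open 21.4 tcp [ 0.5685 -0.2692  0.0857] F [-0.69 -0.01  0.03] axF -0.67 open 0.055
up 23.57 tcp [ 0.568  -0.2692  0.2989] F [ 0.3  -0.76  0.24] axF 0.44 open 0.0552
away 25.15 tcp [ 0.4504 -0.0211  0.3198] F [-0.88  0.07  0.6 ] axF -0.88 open 0.0549
```

View pics/w9.png

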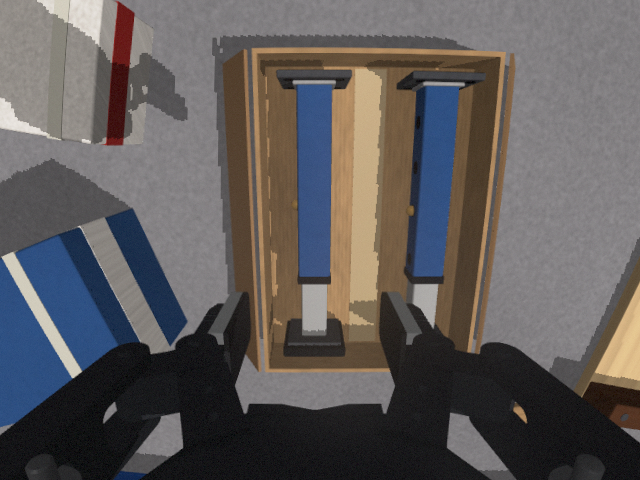

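View pics/t9.png

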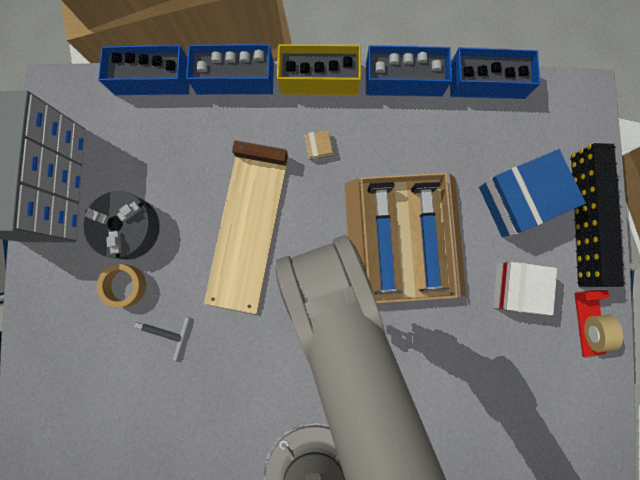

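The leg lies in the free half parallel to its twin, with its button out at (296,204) in the wrist view. Everything else is where it was.

```bash
python3 -c "
from h import *
job.job_done();st()"
```

```text
the job is handed in; nothing more can be done
the job is handed in; nothing more can be done
```

The leg is shortened by one hole and lies flat in the free half of the carton beside its twin. I handed the job in at about 25 s, and no verdict is reported.

- **Shortening:** I pinched the sleeve at the button with 25 N and pushed the foot up to the batten. I then slid the sleeve until it stopped, and the wrist camera showed the button sprung out. By that picture the sleeve moved about 54 mm.
- **Packing:** I re-gripped with 30 N, 18 mm towards the foot from the button. The leg came up level, and I lowered it until it touched the carton floor, which it did at the expected height. Then I released it and moved the arm clear.
- **Last checks:** The final pictures show the leg lengthwise in the free half, parallel to the twin, with the button out. The twin and the other things look unmoved by eye.
- **Not confirmed:** After the push stopped, the axial force read about +1 N instead of a steady push. I took the button being seated from the pictures, not from the force. I also had no direct reading of the force on the batten. I set the push to stop when the tool force had changed by 12 N.

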